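# Put the sample carrier in height order and block the free bay

## Robot

A 6-joint arm with a two-finger parallel gripper is mounted at the origin on a cart in front of the work surface, level with it; the furniture and walls round the work are solid. World frame = base frame: x ahead of the robot, y to its left, z up, the work surface at z = 0. Lengths are in m, angles in rad, forces in N, time in s.
With the tool pointing down it reaches from about 0.275 to 0.875 m from the base axis. Payload 12.5 kg.
Tool frame: the origin (TCP) lies on the centre line of the jaws, within the pads' length; the fingertips stand r.finger_overhang ahead of it and the grasp point (between the pads) lies 3 mm ahead of it (r.finger_overhang is the distance from the TCP to the fingertips, in m); z points along the fingers, y is the line along which they close (so a half turn about z gives the same grasp; the last joint's range is limited). The gripper opens to 85 mm and grips with 20 to 120 N. Pads are 22 mm wide; open, the fingers measure 114 mm over their backs; the gripper's body (76 mm by 85 mm) begins 54 mm behind the grasp point. The pads swing forward as they close: fully open they stand 13 mm farther back than shut.
Start: joints at [-1.267, 0.351, 1.652, -0, 1.139, -0.085], TCP at [0.209, -0.509, 0.253] pointing down, gripper open.
Joint ranges: [-2.75, 2.75], [-0.79, 2.1], [0.01, 2.65], [-1.57, 4.71], [0.07, 3.14], [-2.87, 2.87]. Speed limits (rad/s): [2.22, 2.22, 2.79, 3.14, 3.14, 3.14].

## Interface

Orientations are given as a unit quaternion [x, y, z, w].
In Python, from cell import r, optics gives the robot as it stands. The module is installed in compiled form; this text tells all that it offers. Calls block until the motion is done:
- r.move_to(position, orientation): joint-space move of the TCP to a pose.
- r.move_linear(position, rot=None, vel=0.15): straight line of the TCP; rot=None keeps the orientation; vel is the mean speed in m/s.
- r.set_joints(angles): joint-space move.
- r.set_gripper(opening, squeeze=None): opening from 0.0 (shut) to 1.0 (fully open); squeeze is the grip in N (None keeps the last); returns when the fingers have stopped.
- r.sleep(seconds).
- r.inverse_kinematics(position, orientation): joint angles nearest the present ones, or None.
- optics.get_image(name): name is "scene" or "top" or "wrist"; returns a dict with "pixels" (400x640x3 uint8, red, green, blue), "depth" (400x640 float32, m along the optical axis (not along the pixel's ray), 0 where there is no reading), "fx", "fy", "cx", "cy" (pixels), "D" ([k1, k2, p1, p2, k3] as OpenCV has them; the pictures are not rectified), "camera_from_world" (4x4, takes a point from world to camera coordinates); the wrist camera has in their place "mount" (4x4, takes a point from camera to tool coordinates, whose origin is the TCP and whose axes are the flange's). Camera axes: x right, y down, z forward; pixel columns grow to the right and rows downward; lengths in m; the calibration is good to about 2 mm. A picture is of the moment at which its call begins: read the wrist's pose just before it.
A pose or a line that the arm cannot do raises r.PlanningError and nothing moves.
- r.hand_in(): hands the job in; it is judged then, once.
Readings, each from a call of its own:
- r.current_t(): time.
- r.current_q(): joint angles.
- r.current_qvel(): joint speeds.
- r.current_effort(): joint torques, N m.
- r.current_tool_pos(): TCP position.
- r.current_ee_rot(): TCP orientation.
- r.current_contact_force(): force on the tool from outside, world axes, zero at the start.
- r.current_torque(): the same for the moment, N m.
- r.current_opening(): opening from 0.0 (shut) to 1.0 (fully open).
- r.current_finger_force(): force on a finger pad.
Only numpy, scipy, OpenCV 4.12 (cv2) and the standard library are available. Lean on these libraries where they do the work, as an engineer would, in place of code of your own. Each camera call takes 0.05 s, during which the arm holds its last target. There are 200 camera calls.

## Task

The three containers in the four-bay carrier stand in the wrong order: rearrange them within the three bays they now occupy so that the tallest is the one nearest the rack that holds tubes and the shortest is the farthest from it, parking in the free bay as needed. Then put the wooden block from the bench into the bay that is empty at the start, so that nothing can shift in transport. Seat everything fully down in its bay, never tip a container over, and leave the two racks at the carrier's ends where they are.

Things in the scene. Friction and masses are not known exactly. Their poses are not given: they have to be found in the camera images.
- tall_bottle: The tallest container: clear glass laboratory bottle with a blue screw cap, 149 mm tall. Body 68 mm in diameter up to about 95 mm, shoulder to 113 mm, cap 50 mm in diameter from 113 to 149 mm (cap fixed; grip it by the cap or the body). About 0.14 kg. Origin: centre of its underside, z up.
- mid_bottle: The middle container: round bottle wrapped in white foil with a blue screw cap, 109 mm tall, 53 mm in diameter (grip anywhere round it). About 0.17 kg. Origin: centre of its underside, z up.
- short_tub: The shortest container: white round tub with a cream lid, 70 mm tall, body 48 mm in diameter, lid 53 mm in diameter from 58 to 70 mm (lid fixed; grip by lid or body). About 0.08 kg. Origin: centre of its underside, z up.
- wood_block: Plain pale wooden blocking piece, 58 mm (its x) x 68 mm (its y) x 56 mm high, 0.12 kg, standing on the bench behind the carrier. Fits a bay with its sides parallel to the bay's sides (either way round). Origin: centre of its underside, z up.
- bay_0: Bay 0, left end of the carrier (fixed grey plastic block 104 x 366 x 30 mm, four bays in a row 90 mm apart); occupied at the start. Square pocket 76 x 76 mm, 20 mm deep, black rubber floor. Origin: centre of its floor, 10 mm above the worktop, 20 mm below the rim. y along the row from bay_3 to bay_0, x across it away from the robot.
- bay_1: Bay 1, next to bay_0; occupied at the start. Square pocket 76 x 76 mm, 20 mm deep, black rubber floor. Origin: centre of its floor, 10 mm above the worktop, 20 mm below the rim. y along the row from bay_3 to bay_0, x across it away from the robot.
- bay_2: Bay 2, between bay_1 and bay_3; occupied at the start. Square pocket 76 x 76 mm, 20 mm deep, black rubber floor. Origin: centre of its floor, 10 mm above the worktop, 20 mm below the rim. y along the row from bay_3 to bay_0, x across it away from the robot.
- bay_3: Bay 3, the end bay at the right seen from the robot; always empty at the start, the place for the wooden block at the end. Square pocket 76 x 76 mm, 20 mm deep, black rubber floor. Origin: centre of its floor, 10 mm above the worktop, 20 mm below the rim. y along the row from bay_3 to bay_0, x across it away from the robot.
- tube_holder: The rack that holds tubes: long orange rack, 62 (x) x 200 (y) x 41 mm, many small capped tubes standing in it. It lies on the worktop across one end of the carrier, beside bay_0 or beside bay_3. The tallest container belongs nearest it. Loose: leave it where it is. Origin: centre of its underside.
- grid_rack: The other rack: long low blue grid rack without tubes, 68 (x) x 225 (y) x 27 mm, lying across the carrier's other end. Loose: leave it where it is. Origin: centre of its underside.
Things that resemble listed ones, but are neither listed nor needed, are in the scene too. What is shaped like the tall_bottle but black is not meant.

How it is judged:
At the end, for the whole second after the job is handed in: Tall bottle in whichever of bay_0 and bay_2 is nearer the tube rack, middle bottle in bay_1, short tub in the other, wooden block in bay_3; each within 17 mm of its bay's centre, underside at most 6 mm above the bay floor, upright within 0.12 rad, at rest (((y of tube_holder in the frame of bay_1 above 0 m and horizontal distance between tall_bottle and bay_0 below 0.017 m and horizontal distance between short_tub and bay_2 below 0.017 m) or (y of tube_holder in the frame of bay_1 below 0 m and horizontal distance between tall_bottle and bay_2 below 0.017 m and horizontal distance between short_tub and bay_0 below 0.017 m)) and horizontal distance between mid_bottle and bay_1 below 0.017 m and horizontal distance between wood_block and bay_3 below 0.017 m and z of each of tall_bottle, mid_bottle, short_tub, wood_block in the frame of bay_1 below 0.006 m and angle between each of tall_bottle, mid_bottle, short_tub, wood_block's own z axis and vertical below 0.12 rad and linear speed of each of tall_bottle, mid_bottle, short_tub, wood_block below 0.02 m/s); the robot touches nothing.
It fails at once if a rack was shifted by more than 30 mm (distance of any of tube_holder, grid_rack from where it was at the start of the episode above 0.03 m).
It fails at once if a container was tipped over (angle between any of tall_bottle, mid_bottle, short_tub's own z axis and vertical above 0.7 rad).
It also fails if it takes over 106 s, if anything falls off the work surface, if the arm or the gripper's body presses on something with over 40 N, if the wrist force passes 120 N, or if a joint passes its speed limit or range.

## Working session

There is one attempt and no reset: what is moved stays moved. The work goes in short steps, each a Python script; the robot and the scene stay as the last script left them, time stands still between calls to the robot, and variables do not carry over. Pictures are saved under pics/ and viewed, at most 14 in all, crops included, and the job is handed in when it is done.

```bash
mkdir -p pics; python3 - <<'E'
from cell import r, optics
import cv2, numpy as np
for n in ("scene","top"):
    d=optics.get_image(n); cv2.imwrite(f"pics/{n}0.png",d["pixels"][:,:,::-1]); np.savez(f"{n}0.npz",**d)
    print(n,d["fx"],d["fy"],d["cx"],d["cy"],d["D"]); print(np.round(d["camera_from_world"],3).tolist())
print(r.finger_overhang,r.current_tool_pos(),r.current_ee_rot(),r.current_t())
E
```

```text
scene 505.3657799522585 505.3657799522585 321.5116154123856 201.1274850768522 [-0.05026523  0.          0.          0.          0.        ]
[[-0.79, -0.612, 0.023, 0.559], [-0.351, 0.422, -0.836, 0.145], [0.502, -0.668, -0.549, 1.044], [0.0, 0.0, 0.0, 1.0]]
top 469.72729972305723 469.72729972305723 315.26666014458044 199.88325653570058 [-0.04530975  0.          0.          0.          0.        ]
[[0.07, -0.998, -0.0, 0.194], [-0.969, -0.068, -0.236, 0.571], [0.235, 0.017, -0.972, 1.024], [0.0, 0.0, 0.0, 1.0]]
0.022 [ 0.20841118 -0.50868286  0.25281439] [ 9.81168966e-01  1.93150669e-01 -6.28966172e-05 -5.25543012e-04] 0.1
```

View pics/scene0.png

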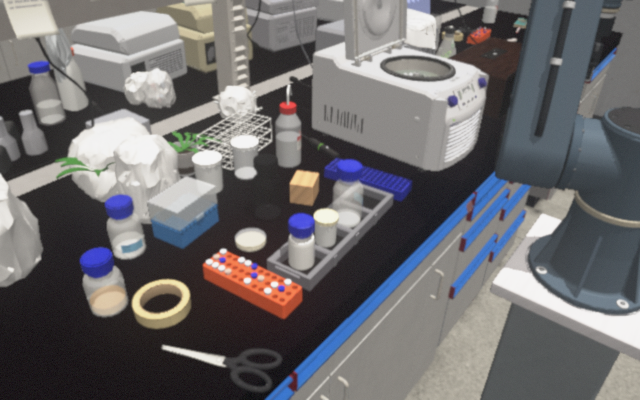

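View pics/top0.png

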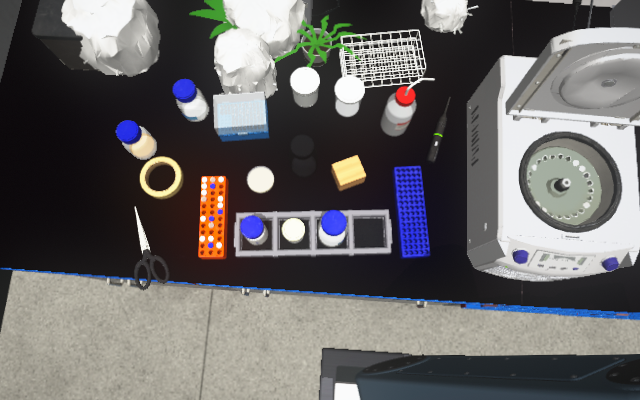

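The top view shows the carrier spanning (236-391, 210-255). The possible confusions are:

| Wanted | Chosen, top-view pixel | Lookalikes |
|---|---|---|
| tall_bottle | clear glass, large blue cap at (333,223), bay 2 | black bottle (302,150); bench bottles (186,92) and (130,132) |
| mid_bottle | white foil at (253,230), bay 0 | the same blue-capped bench bottles |
| short_tub | cream lid at (293,230), bay 1 | white discs (260,180), (305,80) and (349,88) |
| wood_block | (349,172) | none |

The orange tube rack is at (213,217), beside bay_0, and the blue grid rack is at (411,211). Next I'll check a close crop and measure.

```bash
cat > vis.py <<'E'
import numpy as np, cv2
def K(d): return np.array([[d["fx"],0,d["cx"]],[0,d["fy"],d["cy"]],[0,0,1]],float)
def cloud(d):
    h,w=d["depth"].shape; uv=np.stack(np.meshgrid(np.arange(w),np.arange(h)),-1).reshape(-1,1,2).astype(float)
    n=cv2.undistortPoints(uv,K(d),np.array(d["D"],float)).reshape(h,w,2); z=d["depth"][...,None]
    P=np.concatenate([n*z,z],-1); T=np.linalg.inv(d["camera_from_world"])
    W=P@T[:3,:3].T+T[:3,3]; W[d["depth"]==0]=np.nan; return W
def ray(d,uv,zp):
    n=cv2.undistortPoints(np.array(uv,float).reshape(-1,1,2),K(d),np.array(d["D"],float)).reshape(-1,2)
    T=np.linalg.inv(d["camera_from_world"]); v=np.c_[n,np.ones(len(n))]@T[:3,:3].T; o=T[:3,3]
    return o+v*((zp-o[2])/v[:,2])[:,None]
def rect(P):
    (c,s,a)=cv2.minAreaRect((P[:,:2]*1000).astype(np.float32)); return np.round(c,1),np.round(s,1),round(a,1)
E
python3 - <<'E'
import numpy as np,cv2
from vis import *
d=dict(np.load("top0.npz")); W=cloud(d); px=d["pixels"]; hsv=cv2.cvtColor(px,cv2.COLOR_RGB2HSV)
cv2.imwrite("pics/crop.png",cv2.resize(px[140:270,190:440,::-1],None,fx=3,fy=3,interpolation=cv2.INTER_CUBIC))
def reg(u0,u1,v0,v1,zl,zh):
    m=np.zeros(px.shape[:2],bool); m[v0:v1,u0:u1]=1; return m&(W[...,2]>zl)&(W[...,2]<zh)
def show(n,m): 
    P=W[m]; print(n,len(P),rect(P),"z",np.round(np.percentile(P[:,2],[5,50,95])*1000,1))
show("carrier rim",reg(230,396,205,262,.022,.036)&(hsv[...,1]<60)&(hsv[...,2]>80))
blue=(hsv[...,0]>105)&(hsv[...,0]<130)&(hsv[...,1]>120)
for n,b in {"tall":(318,350,205,242),"mid":(238,270,210,248)}.items():
    m=reg(*b,.05,.2)&blue; zt=np.percentile(W[m][:,2],95); show(n+" cap",m); show(n+" top",m&(W[...,2]>zt-.006))
m=reg(278,310,212,248,.04,.2); zt=np.percentile(W[m][:,2],90); show("tub top",m&(W[...,2]>zt-.006))
show("block top",reg(325,372,150,192,.05,.062)); show("block all",reg(325,372,150,192,.01,.062))
show("orange",reg(192,232,170,262,.02,.06)); show("grid",reg(388,435,160,262,.015,.035))
show("blackbottle",reg(285,320,130,178,.02,.2))
E
```

```text
carrier rim 2750 (array([487.4, 235. ]), array([109.2, 376.2]), 5.5) z [24.7 29.3 33. ]
tall cap 517 (array([490.1, 190.4]), array([52.6, 51.1]), 50.0) z [153.7 158.8 161.7]
tall top 470 (array([490.2, 190.1]), array([52.2, 50.6]), 50.6) z [156.5 159.  161.7]
mid cap 425 (array([475.2, 367.7]), array([48.6, 49.5]), 27.6) z [114.4 118.7 121.8]
mid top 384 (array([475.4, 367.7]), array([48.4, 49.2]), 21.7) z [116.5 118.9 121.9]
tub top 396 (array([482.8, 279. ]), array([51.2, 50.2]), 4.3) z [75.7 78.8 81.7]
block top 658 (array([640.4, 158.8]), array([58.5, 68.4]), 25.1) z [51.9 55.7 59. ]
block all 813 (array([640.1, 158.8]), array([58.7, 68.8]), 24.8) z [21.5 55.  58.8]
orange 1975 (array([509.7, 478. ]), array([198.4,  62.3]), 5.4) z [25.3 34.2 41.9]
grid 1898 (array([568.8,   4.3]), array([107. , 250.1]), 87.7) z [16.8 25.6 30.3]
blackbottle 986 (array([656.4, 269.6]), array([60.4, 66.2]), 0.1) z [ 36.5 110.2 151.3]
```

View pics/crop.png

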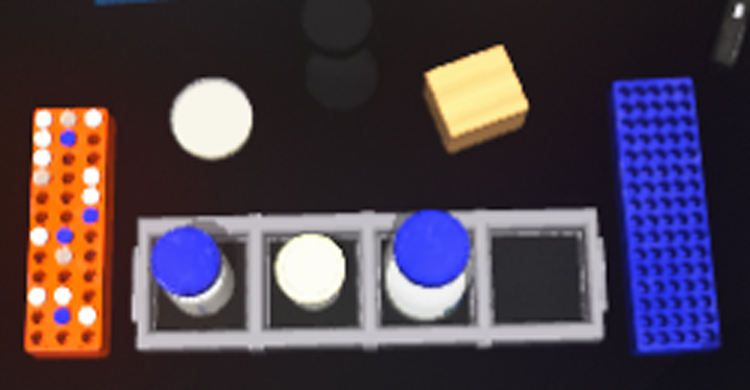

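The crop confirms the choices: white foil bottle in bay 0, cream-lidded tub in bay 1, clear bottle with the large cap in bay 2, bay 3 empty. All measured heights (159, 119, 79 and 56 mm) match the descriptions. The tube rack is beside bay_0, so tall goes to bay 0, mid to bay 1 and tub to bay 2. I'll move above the carrier past the centrifuge and refine with the wrist camera.

```bash
cat > h.py <<'E'
import numpy as np
from cell import r, optics
def Q(yaw):  # tool down, closing line at yaw (rad)
    p=(yaw+np.pi/2)/2; return np.array([np.cos(p),np.sin(p),0,0])
E
python3 - <<'E'
from vis import *; from h import *
import cv2
from scipy.spatial.transform import Rotation as R
d=dict(np.load("top0.npz")); W=cloud(d).reshape(-1,3)
m=(W[:,1]<0.05)&(W[:,1]>-.6)&(W[:,0]<.75)&(W[:,0]>.33)&(W[:,2]>.08); P=W[m]
print("centrifuge",len(P),np.percentile(P,[1,99],axis=0).round(3).tolist())
q=Q(np.radians(5.3))
for p in ([.36,.15,.42],[.45,.10,.44]): print(np.round(r.inverse_kinematics(p,q),2))
r.move_linear([0.13,-0.32,0.36],vel=.25)
r.move_to([.36,.15,.42],q); r.move_linear([.47,.17,.44],q,vel=.25)
T=np.eye(4); T[:3,:3]=R.from_quat(r.current_ee_rot()).as_matrix(); T[:3,3]=r.current_tool_pos()
w=optics.get_image("wrist"); w["camera_from_world"]=np.linalg.inv(T@w["mount"]); np.savez("wrist0.npz",**w)
cv2.imwrite("pics/wrist0.png",w["pixels"][:,:,::-1]); print(r.current_t(),T[:3,3],np.round(w["mount"],3).tolist())
E
```

```text
centrifuge 34431 [[0.414, -0.414, 0.093], [0.748, -0.133, 0.489]]
[ 0.28 -0.09  1.76 -0.    1.48  0.18]
[ 0.12  0.05  1.57 -0.    1.52  0.03]
3.7833 [0.46987657 0.16948892 0.43950632] [[0.0, -0.958, -0.287, 0.074], [1.0, 0.0, -0.001, 0.001], [0.001, -0.287, 0.958, -0.12], [0.0, 0.0, 0.0, 1.0]]
```

View pics/wrist0.png

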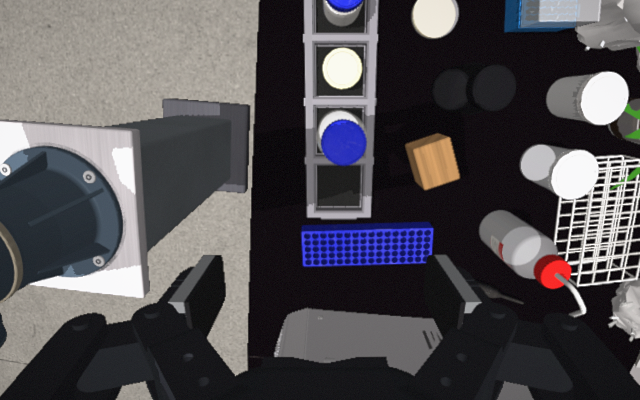

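```bash
python3 - <<'E'
from vis import *
d=dict(np.load("wrist0.npz")); W=cloud(d); hsv=cv2.cvtColor(d["pixels"],cv2.COLOR_RGB2HSV)
X,Y,Z=np.moveaxis(W,-1,0)
rim=(Z>.025)&(Z<.035)&(hsv[...,1]<60)&(hsv[...,2]>70)&(X>.4)&(X<.57)&(Y>.03)&(Y<.45)
print("rim",rim.sum(),rect(W[rim]))
a=np.radians(5.3); c=np.array([.4874,.235]); Rm=np.array([[np.cos(a),np.sin(a)],[-np.sin(a),np.cos(a)]])
L=(W[...,:2]-c)@Rm.T
# fit front/back rim strips and walls: midlines
for s in (-1,1):
    m=rim&(abs(L[...,0]-s*.045)<.013); p=np.polyfit(L[m][:,1],L[m][:,0],1); print("strip x",s,m.sum(),p, np.percentile(L[m][:,0],[2,98]).round(4))
for k in (-.09,0,.09,-.1755,.1755):
    m=rim&(abs(L[...,1]-k)<.02)&(abs(L[...,0])<.030); print("wall",k,m.sum(), np.percentile(L[m][:,1],[2,50,98]).round(4) if m.sum()>20 else "")
def top(n,m): print(n,m.sum(),rect(W[m]))
blue=(hsv[...,0]>105)&(hsv[...,0]<130)&(hsv[...,1]>120)
top("tall",blue&(Z>.15)&(Z<.17)&(X<.6)); top("mid",blue&(Z>.11)&(Z<.13)&(X<.6))
top("tub",(Z>.074)&(Z<.086)&(X<.57)&(X>.4)&(Y>.22)&(Y<.33))
top("block",(Z>.05)&(Z<.062)&(X>.56)&(X<.72)&(Y>.09)&(Y<.225))
E
```

```text
rim 5770 (array([488.9, 212.2]), array([107.3, 326.9]), 5.4)
strip x -1 2219 [-0.0031095  -0.04481843] [-0.0524 -0.034 ]
strip x 1 2151 [-0.00078345  0.04403115] [0.0342 0.0514]
wall -0.09 89 [-0.0955 -0.0915 -0.0827]
wall 0 397 [-0.0063 -0.0003  0.0069]
wall 0.09 475 [0.0829 0.0894 0.1082]
wall -0.1755 311 [-0.1862 -0.1776 -0.1716]
wall 0.1755 0 
tall 1587 (array([490.6, 190.7]), array([51.8, 52. ]), 19.6)
mid 257 (array([478. , 348.6]), array([40.2, 10.7]), 5.7)
tub 1252 (array([484.9, 264.3]), array([50.8, 84.1]), 5.5)
block 1679 (array([639.2, 159.2]), array([57.9, 68.1]), 25.4)
```

The wrist view shows the tall cap at (344,143), the tub lid at (343,68), the empty bay 3 at (339,187) and the block at (432,162). The carrier position agrees with the top camera to within 1 mm (centre (0.487, 0.235), yaw 5.4°), so I'll start with tall → bay 3.

```bash
cat >> h.py <<'E'
A=np.radians(5.4); XD=np.array([np.cos(A),np.sin(A)]); YD=np.array([-np.sin(A),np.cos(A)])
BAY=[np.array([.487,.235])+(.135-.09*i)*YD for i in range(4)]
def st(n): print(n,"t",round(r.current_t(),1),"tcp",np.round(r.current_tool_pos(),4),"open",round(r.current_opening(),3),"pad",np.round(r.current_finger_force(),1),"F",np.round(r.current_contact_force(),1))
def pick(xy,z,lift,yaw=A,squeeze=40,zin=.08):
    q=Q(yaw); p=r.current_tool_pos(); zt=max(p[2],z+zin)
    if np.hypot(*(p[:2]-xy))>.003 or abs(p[2]-zt)>.003: r.move_linear([*xy,zt],q,vel=.2)
    r.move_linear([*xy,z],q,vel=.12); r.set_gripper(0.0,squeeze); st("grip")
    r.move_linear([*xy,z+lift],q,vel=.1); st("lifted")
def place(xy,z,yaw=A,up=.08,opening=1.0):
    q=Q(yaw); zc=r.current_tool_pos()[2]
    r.move_linear([*xy,zc],q,vel=.15); r.move_linear([*xy,z+.012],q,vel=.1); st("above")
    r.move_linear([*xy,z+.001],q,vel=.03); st("down")
    r.set_gripper(opening); r.move_linear([*xy,z+up],q,vel=.12); st("off")
def shot(n):
    import cv2
    d=optics.get_image("top"); np.savez(n+".npz",**d); cv2.imwrite(f"pics/{n}.png",cv2.resize(d["pixels"][140:270,190:440,::-1],None,fx=3,fy=3))
E
python3 - <<'E'
from h import *
pick(np.array([.4904,.1905]),.150,.04); place(BAY[3],.150)
E
```

```text
grip t 7.1 tcp [0.4906 0.1906 0.1504] open 0.569 pad 42.0 F [-1.1 -0.8  4.3]
lifted t 7.6 tcp [0.4901 0.1904 0.1896] open 0.568 pad 41.6 F [-0.3 -0.6 -1.6]
above t 8.8 tcp [0.4996 0.101  0.1619] open 0.57 pad 41.6 F [ 0.   0.1 -1.7]
down t 9.3 tcp [0.4997 0.1006 0.1509] open 0.576 pad 41.6 F [-0.1 -0.7 -1.3]
off t 10.6 tcp [0.4994 0.1005 0.2294] open 0.998 pad 0.0 F [-0.1 -0.4  0.4]
```

```bash
python3 - <<'E'
from h import *
pick(np.array([.4828,.2793]),.075,.04); place(BAY[2],.075,up=.12)
pick(np.array([.4752,.3680]),.100,.04); place(BAY[1],.100,up=.12)
# out of the top camera's view
p=r.current_tool_pos(); r.move_linear([.36,.235,.30],vel=.25); shot("mid1")
from vis import *
d=dict(np.load("mid1.npz")); W=cloud(d); hsv=cv2.cvtColor(d["pixels"],cv2.COLOR_RGB2HSV); X,Y,Z=np.moveaxis(W,-1,0)
blue=(hsv[...,0]>105)&(hsv[...,0]<130)&(hsv[...,1]>120)
for n,m in dict(tall=blue&(Z>.15)&(Z<.17)&(X<.6),mid=blue&(Z>.11)&(Z<.13)&(X<.55),tub=(Z>.07)&(Z<.086)&(X<.53)&(X>.45)&(Y>.155)&(Y<.225)&(hsv[...,2]>120)).items():
    print(n,m.sum(),rect(W[m]) if m.sum() else "",np.median(Z[m]))
print(np.round(BAY,4).tolist())
E
```

```text
grip t 13.5 tcp [0.483  0.2794 0.0757] open 0.598 pad 40.9 F [-2.1 -1.8  5.9]
lifted t 14.0 tcp [0.4826 0.2792 0.1148] open 0.601 pad 41.8 F [-0.5  0.8 -1.5]
above t 15.2 tcp [0.4911 0.1906 0.0868] open 0.605 pad 41.8 F [-0.1  0.4 -1.7]
down t 15.7 tcp [0.4912 0.1902 0.0759] open 0.605 pad 41.9 F [ 0.2  0.  -0.8]
off t 17.3 tcp [0.4909 0.1901 0.1943] open 1.0 pad 0.0 F [-0.4  0.6 -0.6]
grip t 19.7 tcp [0.4755 0.3682 0.1008] open 0.608 pad 41.7 F [-2.  -0.5  6.6]
lifted t 20.2 tcp [0.475  0.3679 0.1397] open 0.61 pad 42.2 F [-0.5  0.2 -2.6]
above t 21.4 tcp [0.4826 0.2802 0.1118] open 0.612 pad 42.2 F [-0.4 -0.5 -1.2]
down t 21.9 tcp [0.4827 0.2798 0.1009] open 0.613 pad 42.2 F [-0.7  0.1 -2.4]
off t 23.5 tcp [0.4824 0.2796 0.2193] open 0.997 pad 0.0 F [-0.8 -0.6 -1.3]
tall 500 (array([499.9, 100.7]), array([52.4, 52. ]), 15.9) 0.15869157425835
mid 266 (array([490.4, 284.2]), array([30.9, 50.1]), 28.7) 0.11875871986561659
tub 0  nan
[[0.4743, 0.3694], [0.4828, 0.2798], [0.4912, 0.1902], [0.4997, 0.1006]]
  return _methods._mean(a, axis=axis, dtype=dtype,
  ret = ret.dtype.type(ret / rcount)
```

View pics/mid1.png

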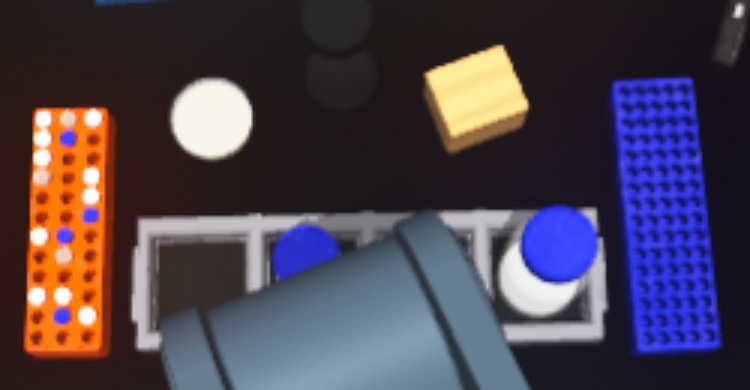

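```bash
python3 - <<'E'
from h import *
pick(np.array([.4999,.1006]),.150,.16); place(BAY[0],.150)
y=np.radians(25.2); b=np.array([.6397,.159])
r.move_linear([*b,.23],Q(y),vel=.2)
pick(b,.048,.10,yaw=y)
r.move_linear([*BAY[3],.148],Q(A),vel=.15); st("over bay3")
import cv2; w=optics.get_image("wrist"); d=optics.get_image("scene")
cv2.imwrite("pics/sc2.png",cv2.resize(d["pixels"][120:320,200:440,::-1],None,fx=3,fy=3))
E
```

```text
grip t 27.3 tcp [0.5001 0.1006 0.1505] open 0.572 pad 41.6 F [-0.8  0.6  5.5]
lifted t 29.0 tcp [0.4997 0.1006 0.3095] open 0.571 pad 41.5 F [ 0.1  0.2 -1.8]
above t 32.6 tcp [0.4745 0.3696 0.1626] open 0.575 pad 41.5 F [-0.3  0.2 -0.8]
down t 33.1 tcp [0.4742 0.3693 0.1507] open 0.569 pad 41.5 F [-0.6  0.4 -1.8]
off t 34.4 tcp [0.474  0.3692 0.2292] open 1.001 pad 0.0 F [ 0.   0.1 -0.1]
grip t 37.9 tcp [0.64   0.1591 0.0485] open 0.671 pad 43.9 F [-0.5 -0.1  4.8]
lifted t 39.0 tcp [0.6393 0.1589 0.1472] open 0.671 pad 43.3 F [ 1.  -0.7 -1.3]
over bay3 t 40.2 tcp [0.5004 0.1008 0.1481] open 0.667 pad 43.2 F [-0.7  0.6 -0.5]
```

View pics/sc2.png

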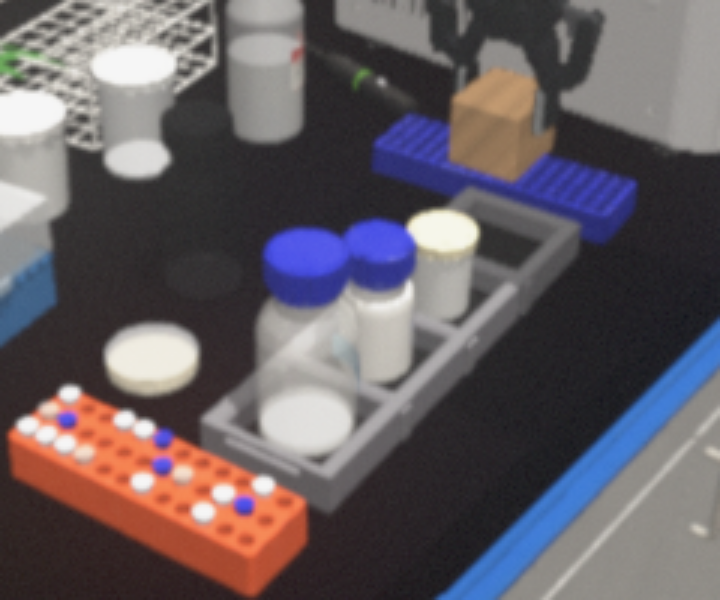

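The scene crop shows tall (305,340), mid (380,300) and tub (443,265) in the right order and seated, with the block (500,125) held over bay 3. Now I'll lower the block.

```bash
python3 - <<'E'
from h import *; from vis import *
place(BAY[3],.058,up=.17)
r.move_linear([.33,-.02,.36],vel=.25); r.move_to([.13,-.32,.36],Q(np.radians(-67)))
shot("end"); d=dict(np.load("end.npz")); W=cloud(d); X,Y,Z=np.moveaxis(W,-1,0)
L=W[...,:2]
for i,(n,h) in enumerate([("tall",.159),("mid",.119),("tub",.08),("block",.066)]):
    m=(abs(Z-h)<.007)&(np.hypot(X-BAY[i][0],Y-BAY[i][1])<.055); print(n,m.sum(),rect(W[m]),"bay",np.round(BAY[i]*1000,1),"z",np.median(Z[m]).round(4))
st("end")
E
```

```text
above t 41.5 tcp [0.5001 0.1006 0.0705] open 0.67 pad 43.2 F [ 1.   0.7 -1.3]
down t 42.0 tcp [0.4996 0.1006 0.0588] open 0.674 pad 43.3 F [-0.3  1.2 -0.7]
off t 44.0 tcp [0.4994 0.1006 0.2274] open 1.002 pad 0.0 F [ 0.8 -0.5 -0.4]
tall 506 (array([474.5, 368.4]), array([53.4, 52.2]), 30.9) bay [474.3 369.4] z 0.1589
mid 416 (array([482.5, 279.3]), array([50.1, 48.3]), 4.8) bay [482.8 279.8] z 0.1186
tub 411 (array([491.5, 188.5]), array([51. , 50.1]), 3.7) bay [491.2 190.2] z 0.0783
block 737 (array([500.1, 100.8]), array([57.2, 68.6]), 3.8) bay [499.7 100.6] z 0.0657
end t 46.6 tcp [ 0.1307 -0.3197  0.3599] open 0.999 pad 0.0 F [-0.4 -0.6  0.4]
```

View pics/end.png

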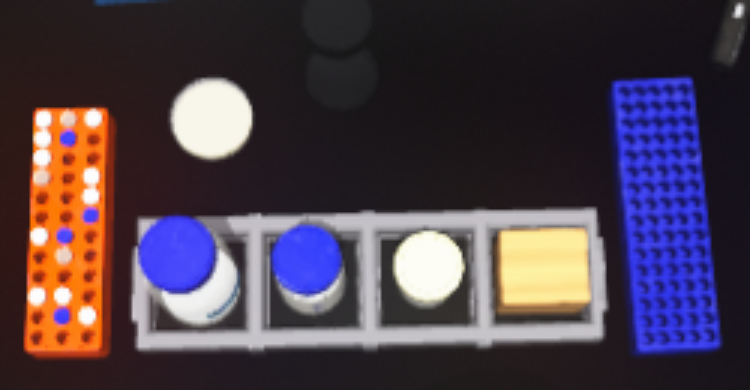

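The final crop shows tall (178,253), mid (307,257), tub (428,266) and block (543,268), each within 2 mm of its bay centre. Their heights match fully seated, and the racks at (70,230) and (665,215) have not moved.

```bash
python3 -c "
from cell import r
print(r.hand_in())"
```

```text
the job is handed in; nothing more can be done
None
```

The job is handed in at about 47 s: the tall bottle is in bay 0 beside the tube rack, the middle bottle in bay 1, the tub in bay 2 and the wooden block in bay 3, all measured as fully seated with both racks unmoved; the judge's verdict was not returned.

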